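# Shim the low foot of a levelling table until its ball level is centred

## Robot

A 6-joint arm with a two-finger parallel gripper is mounted at the origin on a cart in front of the work surface, level with it; the furniture and walls round the work are solid. World frame = base frame: x ahead of the robot, y to its left, z up, the work surface at z = 0. Lengths are in mm, angles in rad, forces in N, time in s.
With the tool pointing down it reaches from about 400 to 925 mm from the base axis. Payload 12.5 kg.
Tool frame: the origin (TCP) lies midway between the tips of the shut fingers; the grasp point (between the pads) lies 19 mm behind it; z points along the fingers, y is the line along which they close (so a half turn about z gives the same grasp; the last joint's range is limited). The gripper opens to 95 mm and grips with 3 to 60 N. Pads are 20 mm wide; open, the fingers measure 119 mm over their backs; the gripper's body (75 mm by 180 mm) begins 59 mm behind the grasp point.
Start: joints at [-1.433, 0.491, 1.559, -0, 1.092, -0.106], TCP at [150.893, -606.533, 184.161] pointing down, gripper open.
Joint ranges: [-3.1, 3.1], [-0.84, 2.19], [0.05, 2.79], [-1.13, 4.28], [0.06, 2.93], [-2.69, 2.69]. Speed limits (rad/s): [2.22, 2.22, 2.79, 3.14, 3.14, 3.14].

## Interface

Orientations are given as [roll, pitch, yaw] about the fixed x, y, z axes, in that order (R = Rz(yaw) Ry(pitch) Rx(roll)).
In Python, from cell import readout, eyes, env gives the robot as it stands.
- The arm moves only by the tool move_arm, never from a script. Its argument "plan" is a list of rows, each a list of 3 entries, a list of its own where there are three numbers: the turn, a rotation vector about the tool's x, y, z in degrees, then the shift along the tool's x, y, z in m, then the gripper command: -1 is shut, 1 is fully open, values between are in proportion. In form: [[[ax, ay, az], [x, y, z], jaw], ...]. A call has 1 to 5 rows; each row is the pose to reach, as a shift and turn from the pose commanded when the call began, along the tool's axes at that moment; what a row does not reach only later rows make up. A row lasts 1/8 s, in which the tool goes at most 62.5 mm and 10.7 degrees, less where a joint would pass 70% of its speed; a pose out of reach is approached as far as the arm can. A call with a gripper value outside its range is refused whole. The fingers move at their own pace and stop on an object; the grip force is fixed at half the most. Time passes only in rows, so rows that repeat a pose let the fingers close. It gives the time, the measured TCP pose, the force, the opening and the grip force at its end, in the units of the state.
- readout.state(): the state, without advancing time (a new reading comes with each control period).
- eyes.read_camera(name): name is "scene" or "top" or "wrist"; returns a dict with "img" (480x640x3 uint8, red, green, blue), "K" (3x3 intrinsics, pixels), "extrinsics" (4x4, takes a point from camera to world coordinates). Camera axes: x right, y up, looking along -z (the intrinsics and any distortion apply to the point x, -y, -z); pixel columns grow to the right and rows downward; lengths in mm; the calibration is good to about 2 mm. The wrist camera is an equidistant fisheye: a pixel r from the principal point sees the ray r / f radians off the axis. A picture is of the moment at which its call begins. There is no depth.
- env.job_done(): hands the job in; it is judged then, once.
Trained networks look in a picture, given as the dict that the camera call returned (one of the last four; its "shot" number tells which), for a name from the list of things; names that differ only in an ending like _2 or _b are one class to them, and where a whole thing is asked for, a point or a joint stands for the part that bears it (a point fixed in the world has none). Each returns a list of dicts, best first, with "score" (0 to 1); they miss things now and then, are a little off and sometimes report something else, mostly with a low value. They report only what shows in the picture. A call takes as long as a camera call.
- eyes.cut_out(picture, name): "mask" (480x640 bool, what is visible of it) and "uv" ([column, row] in pixels, amid what is visible of it).
The state is a dict: "t": time; "joints": joint angles; "qvel": joint speeds; "tau": joint torques, N m; "eef_pos": TCP position; "tcp_rot": TCP orientation; "ft_force": force on the tool from outside, world axes, zero at the start; "moment": the same for the moment, N m; "opening": opening from 0.0 (shut) to 1.0 (fully open); "grip_force": force on a finger pad.
Only numpy, scipy, OpenCV 4.12 (cv2) and the standard library are available. Lean on these libraries where they do the work, as an engineer would, in place of code of your own. Each camera call takes 0.05 s, during which the arm holds its last target. There are 200 camera calls.

## Task

Take the grey wedge shim by its block, lay it flat on the desk and push it, thin end first, under the low front foot of the small levelling table until the steel ball of the level on top comes to rest between the two marks. Ease it in gently: do not ram it, do not drive it so far that the ball runs to the far end of its channel, and do not lift or press on the table with the robot. Leave the shim carrying the foot, and leave the other things on the desk where they are.

Things in the scene. Friction and masses are not known exactly. Their poses are not given: they have to be found in the camera images.
- shim: loose grey plastic wedge shim, 109 mm long, 30 mm wide, 110 g, flat on the desk. Origin on its underside below the middle of its grip block; x points to the thin end, z up. Grip block: x -15 to +15 mm, 30 mm wide in y, 26 mm high; grip it across y from above. From x = 14 to 94 mm the top is a ramp falling evenly from 22.5 to 2.5 mm thick (1 in 4).
- shim_tip (a point): middle of the shim's thin edge, on its underside, 94 mm ahead of the shim's origin; same axes as the shim
- foot_tip (a point): lowest point of the low front foot: a black rubber ball, 16 mm wide, on a sprung stem that yields up to 12 mm at 0.6 N/mm; it hangs 3.5 to 6 mm clear of the desk at first. Its x axis points to the rear (to the hinge): push the shim that way from the front. The weight on it (about 1.5 to 6 N) is unknown, so also how far it yields before the table rises: read the level.
- level_table: aluminium plate, 105 mm wide, 10 mm thick, 0.3 to 1.2 kg, with a 34 mm wide nose ending 9 mm in front of the foot. Origin on its hinge axis at the rear, 105 mm behind the foot, 33 mm above the desk; x to the rear, z up out of the plate. At first it rests nose down by 0.05 rad; it can rise to 0.05 rad nose up. Its underside is 28 mm up; plate and level reach at most 60 mm above the desk.
- level_frame (a point): middle of the fixed steel U-frame that carries the plate, at desk height, 70 mm behind the foot; x points to the rear. Its two side rails, 80 mm apart, start 27 mm behind the foot; between them the desk under the plate is free to 90 mm behind the foot, room for the shim.
- level_mid (a point): middle of the level: an open white channel, 112 mm long and 26 mm wide, on top of the plate, along its x; midway between two black marks across the channel that are 22 mm apart (inside). Axes as the table's.
- ball (a point): centre of the dark steel ball, 12 mm, that rolls in the level's channel to the lower end: 0.8 mm off the middle per mrad of tilt, so at first 40 mm in front of it (x = -40 mm from level_mid along the table's x). Raising the nose makes this reading grow, up to +44 mm at the rear end. It settles in about 1.5 s.
- oil_dropper: bystander: small brown bottle, 26 mm wide, 58 mm high, standing; origin under its centre
- lab_timer: bystander: white timer, 26x62x52 mm, standing at the front left; origin under its centre
- reagent_4: bystander: white bottle with a cap, 38 mm wide, 72 mm high, standing left of the table; origin under its centre
- battery_aa: bystander: battery, 14 mm thick, 50 mm long, lying behind the near microscope; origin under its centre
- dust_cap_2: bystander: black round cap, 31 mm wide, 12 mm high; origin under its centre
- tweezers: bystander: steel tweezers, 118 mm long, 9 mm high, lying along the front edge; origin under its centre
- marker_black: bystander: black pen, 135 mm long, lying behind the near microscope; origin under its centre
- microscope_2: fixed obstacle: the near microscope, standing to the right of the work, about 0.4 m high; origin under its centre. It covers the desk from about 100 mm left to 100 mm right of it in y and from 120 mm in front to 120 mm behind; go round in front of it or over it.

How it is judged:
By the outcome, as a careful person would: the job done as asked, in the order asked, and still so for the second after the job is handed in, with the robot touching nothing.
It also fails if it takes over 64 s, if anything falls off the work surface, if the arm or the gripper's body presses on something with over 40 N, if the wrist force passes 120 N, or if a joint passes its speed limit or range.

## Working session

There is one attempt and no reset: what is moved stays moved. The work goes in short steps, Python scripts to look and compute and a tool call to move; the robot and the scene stay as the last step left them, time stands still between calls to the robot, and variables do not carry over. Pictures are saved under pics/ and viewed, at most 10 in all, crops included, and the job is handed in when it is done.

Besides the shell and the picture viewer there is one more tool, called after "Call:" as name([rows], argument=value, ...), one row to a line, values as JSON. move_arm: Moves the arm, as the interface text tells. Its arguments: {"type":"object","properties":{"plan":{"type":"array","items":{"type":"array"}}},"required":["plan"]}

```bash
mkdir -p pics
cat > h.py <<'E'
import numpy as np, cv2
from cell import readout, eyes, env
def ray(c,uv):
    K=c["K"];E=np.array(c["extrinsics"]);d=np.array([(uv[0]-K[0][2])/K[0][0],-(uv[1]-K[1][2])/K[1][1],-1.0])
    return E[:3,3],E[:3,:3]@d
def at(c,uv,z):
    o,d=ray(c,uv);return o+d*(z-o[2])/d[2]
def px(c,P):
    E=np.array(c["extrinsics"]);p=E[:3,:3].T@(np.array(P,float)-E[:3,3]);K=c["K"]
    return np.array([K[0][2]-K[0][0]*p[0]/p[2],K[1][2]+K[1][1]*p[1]/p[2]])
def save(n,img): cv2.imwrite("pics/"+n,cv2.cvtColor(img,cv2.COLOR_RGB2BGR))
E
cat > a.py <<'E'
from h import *
np.set_printoptions(precision=1,suppress=True)
print(readout.state())
for n in ["top","scene"]:
    c=eyes.read_camera(n);save(n+"1.png",c["img"])
    print(n,np.array(c["K"]).tolist(),np.array(c["extrinsics"]).round(3).tolist(),[k for k in c])
    for t in ["shim","shim_tip","foot_tip","level_table","level_frame","level_mid","ball","oil_dropper","lab_timer","reagent_4","dust_cap_2","tweezers","microscope_2"]:
        for r in eyes.cut_out(c,t)[:2]:
            m=r["mask"].astype(np.uint8);q=cv2.minAreaRect(cv2.findNonZero(m)) if m.any() else None
            print(t,round(r["score"],2),np.array(r["uv"]),at(c,r["uv"],0)[:2],m.sum(),q and [at(c,p,0)[:2].round().tolist() for p in cv2.boxPoints(q)])
E
python3 a.py
```

```text
{'t': 0.0, 'joints': array([-1.4,  0.5,  1.6,  0. ,  1.1, -0.1]), 'qvel': array([ 0., -0., -0.,  0.,  0.,  0.]), 'tau': array([ -0. , -61.3, -25.8,   0.1,   0. ,  -0. ]), 'eef_pos': array([ 150.9, -606.2,  183.5]), 'tcp_rot': array([-3.1, -0. ,  0.2]), 'ft_force': array([-0. , -0.4, -0.6]), 'moment': array([-0., -0., -0.]), 'grip_force': 0.0, 'opening': 0.999610893387804}
top [[625.0866601641412, 0.0, 314.79505671982827], [0.0, 625.0866601641412, 237.7674798450755], [0.0, 0.0, 1.0]] [[0.005, 0.997, -0.081, 429.725], [-1.0, 0.005, -0.002, 81.923], [-0.001, 0.081, 0.997, 1392.712], [0.0, 0.0, 0.0, 1.0]] ['img', 'K', 'extrinsics', 'shot']
shim 0.6 [321.4 246.6] [522.6  69.6] 586 [[582.0, 89.0], [582.0, 60.0], [477.0, 59.0], [477.0, 88.0]]
shim 0.59 [275.3 216.1] [590.6 173.2] 2341 [[516.0, 247.0], [645.0, 244.0], [641.0, 104.0], [512.0, 108.0]]
shim_tip 0.74 [317.9 245. ] [526.1  77.4] 681 [[582.0, 89.0], [582.0, 57.0], [473.0, 57.0], [473.0, 88.0]]
shim_tip 0.72 [348.9 209.8] [605.6   8.2] 83 [[619.0, 12.0], [619.0, -8.0], [598.0, -8.0], [598.0, 12.0]]
level_table 0.87 [275.2 221.8] [5
[... 1872 characters left out ...]
], [511.0, 141.0], [558.0, 269.0]]
oil_dropper 0.59 [321.9 227. ] [640.9 -18.1] 318 [[684.0, -36.0], [670.0, -59.0], [591.0, -3.0], [605.0, 19.0]]
lab_timer 0.56 [231.3 386.4] [382.9 326.3] 1186 [[400.0, 363.0], [437.0, 323.0], [364.0, 286.0], [331.0, 327.0]]
reagent_4 0.74 [220.9 330.3] [494.  285.7] 862 [[548.0, 286.0], [537.0, 250.0], [440.0, 287.0], [451.0, 320.0]]
dust_cap_2 0.55 [297.8 236.5] [640.3  40.4] 149 [[657.0, 45.0], [641.0, 20.0], [611.0, 40.0], [627.0, 65.0]]
dust_cap_2 0.51 [361.9 337.3] [355.5 102.5] 386 [[363.0, 155.0], [372.0, 39.0], [354.0, 44.0], [346.0, 158.0]]
tweezers 0.87 [368.  336.8] [351.   93.5] 419 [[364.0, 153.0], [372.0, 34.0], [352.0, 40.0], [346.0, 157.0]]
```

Run:
```python
import cv2
t=cv2.imread("pics/top1.png")[150:350,180:400];s=cv2.imread("pics/scene1.png")[200:400,180:400]
cv2.imwrite("pics/c1.png",cv2.hconcat([cv2.resize(x,(400,600) if 0 else None,fx=1.81,fy=1.81,interpolation=3) if 0 else cv2.resize(x,(400,364),interpolation=3) for x in(t,s)]))
```

```text
(no output)
```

View pics/c1.png

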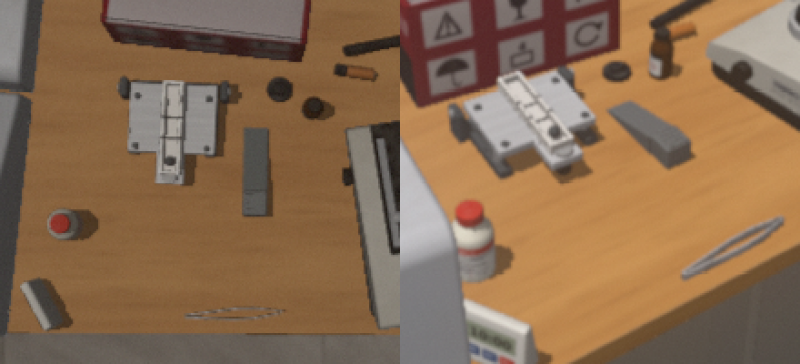

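View pics/scene1.png

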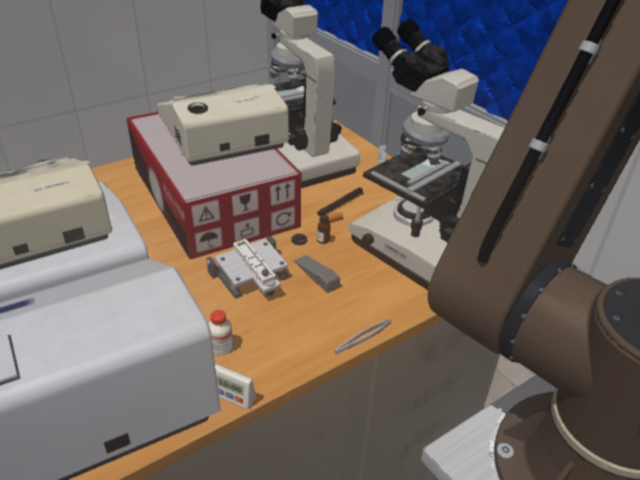

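The shim lies at about x 473–582, y 58–88 with its thin end to the rear (crop 255,128). The table's nose points forward at about x 512, y 175 (crop 172,180). The microscope is to the right, with the corner of its base at scene (355,240) and its front at (440,285).

```bash
cat >> h.py <<'E'
from scipy.spatial.transform import Rotation as Ro
def go(P,yaw=0.0):
    s=readout.state();R=Ro.from_euler("xyz",s["tcp_rot"]);T=Ro.from_euler("xyz",[np.pi,0,yaw])
    print("at",np.round(s["eef_pos"],1),"rpy",np.round(s["tcp_rot"],4),"turn",np.round((R.inv()*T).as_rotvec(degrees=True),2),"shift m",np.round(R.inv().apply(np.array(P,float)-s["eef_pos"])/1000,4))
E
python3 - <<'E'
from h import *
c=eyes.read_camera("scene")
for uv in [(355,240),(440,283)]: print(at(c,uv,5))
print(at(c,(390,30),400),at(c,(470,85),380))
c=eyes.read_camera("top");save("top2.png",c["img"][200:400,330:530])
# channel ends & nose in full top image px
for uv,z in [((180+174/1.818,150+81/1.818),50),((180+171/1.818,150+176/1.818),45),((180+156/1.818,150+183/1.818),35),((180+183/1.818,150+183/1.818),35),((180+170/1.818,150+161/1.818),50)]: print(uv,at(c,uv,z))
for r in eyes.cut_out(c,"shim_tip")[:1]:
    k=cv2.findNonZero(r["mask"].astype(np.uint8))[:,0]
    for v in range(k[:,1].min(),k[:,1].max()+1,6):
        u=k[k[:,1]==v,0];print(v,at(c,(u.min()-.5,v),13)[:2],at(c,(u.max()+.5,v),13)[:2])
go([151,-606,490],0.1265);go([482,73,490])
E
```

```text
[564.96913166 -43.59476054   5.        ]
[380.5271517  -94.11235347   5.        ]
[573.43407723 -88.30542309 400.        ] [381.3847835  -74.80172085 380.        ]
(275.7095709570957, 194.55445544554456) [631.8126706 169.4910714  50.       ]
(274.05940594059405, 246.8096809680968) [518.63777315 172.26399585  45.        ]
(265.8085808580858, 250.66006600660066) [510.81864016 190.80316272  35.        ]
(280.6600660066007, 250.66006600660066) [510.97054701 158.4880793   35.        ]
(273.5093509350935, 238.55885588558857) [536.11962489 173.29313641  50.        ]
220 [580.79732456  85.24085204] [580.91039457  60.82680135]
226 [567.40617706  87.3941063 ] [567.54009452  58.56355871]
232 [554.04608791  87.32794408] [554.18029357  58.51978307]
238 [540.69638345  89.47624747] [540.8412222   58.47607535]
244 [527.37768533  89.40857352] [527.52283217  58.4324354 ]
250 [514.07962162  89.34100441] [514.22507545  58.38886305]
256 [500.80214443  89.2735399 ] [500.94790411  58.34535816]
262 [487.54520597  89.20617976] [487.69127038  58.30192057]
268 [474.3192138   86.93311831] [474.44467211  60.46422663]
at [ 150.9 -606.5  184.2] rpy [ 3.1415 -0.      0.2438] turn [ 0.01 -0.    6.72] shift m [ 2.000e-04 -5.000e-04 -3.058e-01]
at [ 150.9 -606.5  184.2] rpy [ 3.1415 -0.      0.2438] turn [ 1.000e-02 -0.000e+00  1.397e+01] shift m [ 0.4854 -0.5795 -0.3059]
```

```bash
python3 -c "
import cv2;a=cv2.imread('pics/top2.png');cv2.imwrite('pics/top2b.png',cv2.resize(a,(500,500),interpolation=3))"
```

```text
(no output)
```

View pics/top2b.png

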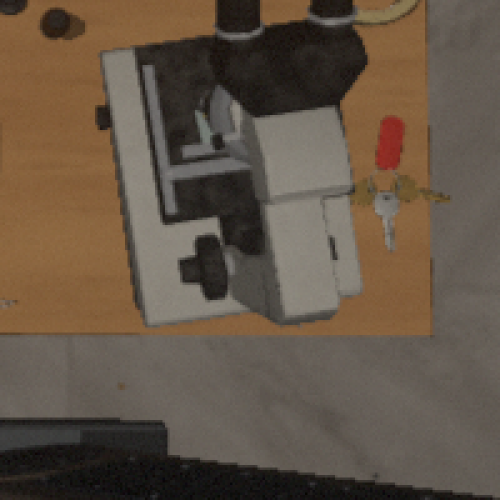

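The top view shows the microscope covering about x 350–590, y −40 to −230, so I will go over it at TCP z about 490.

Call:
move_arm([
  [[0,0,7],[0,0,-0.0625],1],
  [[0,0,14],[0,0,-0.125],1],
  [[0,0,14],[0,0,-0.1875],1],
  [[0,0,14],[0,0,-0.25],1],
  [[0,0,14],[0,0,-0.306],1],
])

```text
t: 2.17
eef_pos: [150.8, -606.0, 492.8]
tcp_rot: [3.14, -0.0, -0.001]
ft_force: [-0.5, -0.3, 0.2]
opening: 1.001
grip_force: 0.0
```

```bash
python3 -c "
from h import *
go([380,-350,490]);go([500,-50,490]);go([486,74,490])"
```

```text
at [ 150.8 -606.   492.8] rpy [ 3.1402e+00 -2.0000e-04 -6.0000e-04] turn [ 0.08 -0.01 -0.03] shift m [ 0.229  -0.2561  0.0025]
at [ 150.8 -606.   492.8] rpy [ 3.1402e+00 -2.0000e-04 -6.0000e-04] turn [ 0.08 -0.01 -0.03] shift m [ 0.3489 -0.5562  0.0021]
at [ 150.8 -606.   492.8] rpy [ 3.1402e+00 -2.0000e-04 -6.0000e-04] turn [ 0.08 -0.01 -0.03] shift m [ 0.3348 -0.6802  0.0019]
```

Call:
move_arm([
  [[0,0,0],[0.045,-0.04,0],1],
  [[0,0,0],[0.09,-0.08,0],1],
  [[0,0,0],[0.13,-0.125,0],1],
  [[0,0,0],[0.17,-0.17,0],1],
  [[0,0,0],[0.21,-0.215,0],1],
])

```text
t: 2.8
eef_pos: [361.9, -389.9, 490.3]
tcp_rot: [3.141, -0.0, -0.001]
ft_force: [0.1, -1.7, -0.2]
opening: 1.001
grip_force: 0.0
```

Call:
move_arm([
  [[0,0,0],[0.03,-0.05,0],1],
  [[0,0,0],[0.06,-0.1,0],1],
  [[0,0,0],[0.09,-0.15,0],1],
  [[0,0,0],[0.11,-0.205,0],1],
  [[0,0,0],[0.12,-0.26,0],1],
])

```text
t: 3.42
eef_pos: [481.7, -129.8, 489.8]
tcp_rot: [-3.141, 0.0, -0.0]
ft_force: [1.0, 0.1, 0.8]
opening: 0.998
grip_force: 0.0
```

Call:
move_arm([
  [[0,0,0],[0.0,-0.06,0],1],
  [[0,0,0],[0.0,-0.12,0],1],
  [[0,0,0],[0.0,-0.18,0],1],
  [[0,0,0],[0.0,-0.205,0],1],
  [[0,0,0],[0.0,-0.205,0],1],
])

```text
t: 4.05
eef_pos: [481.0, 74.7, 490.2]
tcp_rot: [3.142, -0.0, 0.002]
ft_force: [-0.4, -0.8, 0.1]
opening: 0.998
grip_force: 0.0
```

```bash
python3 -c "
from h import *
go([481,74,200]);go([481,74,4])"
```

```text
at [481.   74.7 490.2] rpy [ 3.1415e+00 -2.0000e-04  2.3000e-03] turn [ 0.   -0.01  0.13] shift m [-1.000e-04  6.000e-04  2.902e-01]
at [481.   74.7 490.2] rpy [ 3.1415e+00 -2.0000e-04  2.3000e-03] turn [ 0.   -0.01  0.13] shift m [-1.000e-04  6.000e-04  4.862e-01]
```

Call:
move_arm([
  [[0,0,0],[0,0,0.06],1],
  [[0,0,0],[0,0,0.12],1],
  [[0,0,0],[0,0,0.18],1],
  [[0,0,0],[0,0,0.24],1],
  [[0,0,0],[0,0,0.3],1],
])

```text
t: 4.68
eef_pos: [481.2, 72.0, 188.6]
tcp_rot: [3.141, -0.001, -0.002]
ft_force: [0.9, -0.2, -0.4]
opening: 1.0
grip_force: 0.0
```

```bash
cat >> h.py <<'E'
def wat(c,uv,z):
    K=c["K"];E=np.array(c["extrinsics"]);a=np.array([uv[0]-K[0][2],uv[1]-K[1][2]]);r=np.hypot(*a);th=r/K[0][0]
    d=E[:3,:3]@np.array([a[0]/r*np.sin(th),-a[1]/r*np.sin(th),-np.cos(th)]);o=E[:3,3]
    return o+d*(z-o[2])/d[2]
E
python3 - <<'E'
from h import *
np.set_printoptions(precision=1,suppress=True)
c=eyes.read_camera("wrist");save("w1.png",c["img"]);print(np.array(c["extrinsics"])[:3,3],c["K"][0])
for n in ["shim","foot_tip","level_table","ball"]:
    for r in eyes.cut_out(c,n)[:1]:
        q=cv2.boxPoints(cv2.minAreaRect(cv2.findNonZero(r["mask"].astype(np.uint8))))
        print(n,r["score"],np.array(r["uv"]),[(p,wat(c,p,z)[:2]) for p in q for z in (0,26)])
go([481,74,4])
E
```

```text
[555.   72.1 390.2] [371.6   0.  325. ]
shim 0.93 [326.1 159.7] [(array([306.6, 217.9], dtype=float32), array([466.6,  91.9])), (array([306.6, 217.9], dtype=float32), array([472.4,  90.6])), (array([307.9, 110.9], dtype=float32), array([580.5,  89.5])), (array([307.9, 110.9], dtype=float32), array([578.8,  88.3])), (array([338.2, 111.3], dtype=float32), array([580. ,  58.2])), (array([338.2, 111.3], dtype=float32), array([578.3,  59.1])), (array([336.9, 218.3], dtype=float32), array([466.1,  59.3])), (array([336.9, 218.3], dtype=float32), array([472. ,  60.1]))]
level_table 0.65 [218.7 110.3] [(array([170.,  58.], dtype=float32), array([649. , 241.4])), (array([170.,  58.], dtype=float32), array([642.7, 230.2])), (array([273.,  58.], dtype=float32), array([638.4, 125.7])), (array([273.,  58.], dtype=float32), array([632.8, 122.2])), (array([273., 183.], dtype=float32), array([504.9, 127.2])), (array([273., 183.], dtype=float32), array([508.2, 123.6])), (array([170., 183.], dtype=float32), array([508.2, 245.4])), (array([170., 183.], dtype=float32), array([511.3, 233.9]))]
ball 0.46 [218.5 156.2] [(array([209., 152.], dtype=float32), array([540.4, 196.7])), (array([209., 152.], dtype=float32), array([541.4, 188.4])), (array([221., 152.], dtype=float32), array([539.8, 183.1])), (array([221., 152.], dtype=float32), array([540.8, 175.7])), (array([221., 164.], dtype=float32), array([526.8, 183.6])), (array([221., 164.], dtype=float32), array([528.7, 176.2])), (array([209., 164.], dtype=float32), array([527.3, 197.3])), (array([209., 164.], dtype=float32), array([529.2, 189. ]))]
at [482.5  72.7 192.1] rpy [ 3.1 -0.  -0. ] turn [ 0.  -0.1 -0.1] shift m [-0.  -0.   0.2]
```

View pics/w1.png

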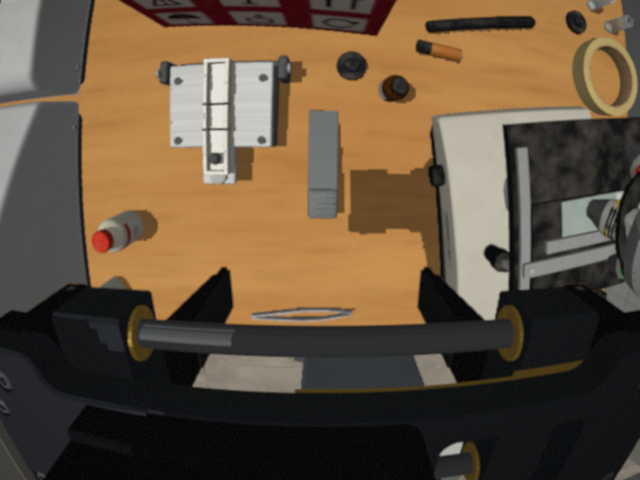

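The wrist view shows the shim block at px (322,203), tail at x 472 and centre line y 74.5, with the ramp to the rear. The table nose ends at (219,183) and the ball is at (216,157). Descending now.

Call:
move_arm([
  [[0,0,0],[0,-0.001,0.06],1],
  [[0,0,0],[0,-0.001,0.12],1],
  [[0,0,0],[0,-0.001,0.16],1],
  [[0,0,0],[0,-0.001,0.17],1],
  [[0,0,0],[0,-0.001,0.17],1],
])

```text
t: 5.55
eef_pos: [482.6, 74.2, 21.6]
tcp_rot: [3.142, -0.002, -0.001]
ft_force: [-0.0, 0.5, 0.1]
opening: 0.999
grip_force: 0.0
```

Run:
```python
from h import *
go([482,74.5,5])
c=eyes.read_camera("wrist")
go([482,74.5,5])
```

```text
at [482.6  74.2  21.6] rpy [ 3.1415e+00 -2.2000e-03 -7.0000e-04] turn [ 0.   -0.12 -0.04] shift m [-0.0006 -0.0003  0.0166]
at [482.7  74.2  22. ] rpy [ 3.1415e+00 -3.0000e-03 -6.0000e-04] turn [ 0.   -0.17 -0.03] shift m [-0.0008 -0.0003  0.017 ]
```

Call:
move_arm([
  [[0,-0.15,0],[-0.001,0,0.01],1],
  [[0,-0.15,0],[-0.001,0,0.017],1],
  [[0,-0.15,0],[-0.001,0,0.017],1],
  [[0,-0.15,0],[-0.001,0,0.017],-1],
  [[0,-0.15,0],[-0.001,0,0.017],-1],
])

```text
t: 6.22
eef_pos: [480.3, 74.3, 3.2]
tcp_rot: [3.142, 0.002, -0.001]
ft_force: [0.1, -0.0, -0.8]
opening: 0.844
grip_force: 0.0
```

Call:
move_arm([
  [[0,0,0],[0,0,0],-1],
  [[0,0,0],[0,0,0],-1],
  [[0,0,0],[0,0,0],-1],
  [[0,0,0],[0,0,0],-1],
])

```text
t: 6.72
eef_pos: [480.3, 74.3, 3.1]
tcp_rot: [3.142, 0.003, -0.001]
ft_force: [-0.2, -0.3, 0.6]
opening: 0.424
grip_force: 0.0
```

Run:
```python
from h import *
np.set_printoptions(precision=1,suppress=True)
c=eyes.read_camera("wrist");save("w2.png",c["img"])
for n in ["shim","ball"]:
    for r in eyes.cut_out(c,n)[:1]: print(n,r["score"],np.array(r["uv"]))
go([401,174.5,5]);s=readout.state();print(s["opening"],s["grip_force"],s["ft_force"])
```

```text
shim 0.93 [326.6 186.5]
ball 0.9 [113.8 182.6]
at [480.3  74.3   3.1] rpy [ 3.1  0.  -0. ] turn [ 0.   0.1 -0. ] shift m [-0.1 -0.1 -0. ]
0.30223439639290595 0.0 [-0.6 -1.1  0.3]
```

Call:
move_arm([
  [[0,0,0],[0,0,0],-1],
  [[0,0,0],[0,0,0],-1],
  [[0,0,0],[0,0,0],-1],
])

```text
t: 7.25
eef_pos: [480.3, 74.3, 3.1]
tcp_rot: [3.142, 0.003, -0.001]
ft_force: [-0.1, -0.8, 0.6]
opening: 0.017
grip_force: 0.0
```

View pics/w2.png

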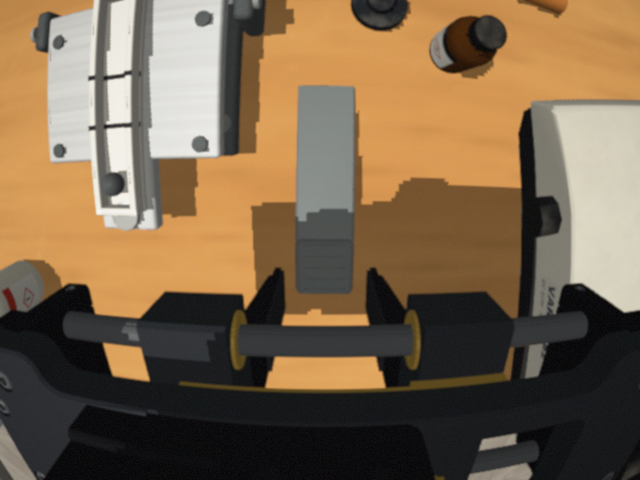

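Run:
```python
from h import *
np.set_printoptions(precision=1,suppress=True)
c=eyes.read_camera("wrist");save("w3.png",c["img"][60:420,150:500]);E=np.array(c["extrinsics"]);print(E[:3])
for uv,z in [((325,292),26),((325,292),0),((325,240),26),((325,87),2),((297,240),26),((355,240),26),((126,229),30),((113,183),46),((325,270),3)]: print(uv,z,wat(c,uv,z))
t=eyes.read_camera("top")
for r in eyes.cut_out(t,"shim")[:1]: print(r["score"],cv2.boundingRect(cv2.findNonZero(r["mask"].astype(np.uint8))),px(t,[472,74,26]))
s=readout.state();print(s["opening"],s["eef_pos"])
```

```text
[[ -0.    1.    0.3 554.7]
 [ -1.   -0.   -0.   74.4]
 [  0.   -0.3   1.  204.4]]
(325, 292) 26 [473.8  74.4  26. ]
(325, 292) 0 [462.   74.5   0. ]
(325, 240) 26 [502.3  74.4  26. ]
(325, 87) 2 [580.3  74.3   2. ]
(297, 240) 26 [502.3  88.5  26. ]
(355, 240) 26 [502.2  59.4  26. ]
(126, 229) 30 [509.5 181.3  30. ]
(113, 183) 46 [536.5 176.2  46. ]
(325, 270) 3 [477.4  74.4   3. ]
0.52 (314, 220, 13, 14) [319.4 268.9]
0.005761957720436829 [480.3  74.3   3.1]
```

View pics/w3.png

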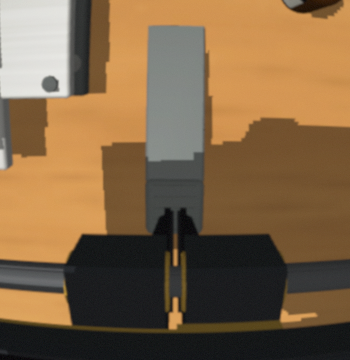

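The fingers shut fully over the block's tail at px (325,268) without any force, so the tips appear to be above the block. I'm checking from the side.

Run:
```python
from h import *
c=eyes.read_camera("scene")
for P in [(480.3,74.3,3),(480.3,74.3,28),(472,89,26),(502,89,26)]: print(P,px(c,P))
save("s2.png",cv2.resize(c["img"][180:330,220:420],(800,600),interpolation=cv2.INTER_CUBIC))
```

```text
(480.3, 74.3, 3) [331.21283948 286.7618117 ]
(480.3, 74.3, 28) [331.7845104 276.0219229]
(472, 89, 26) [327.64270042 282.52073863]
(502, 89, 26) [317.77332009 273.11151245]
```

View pics/s2.png

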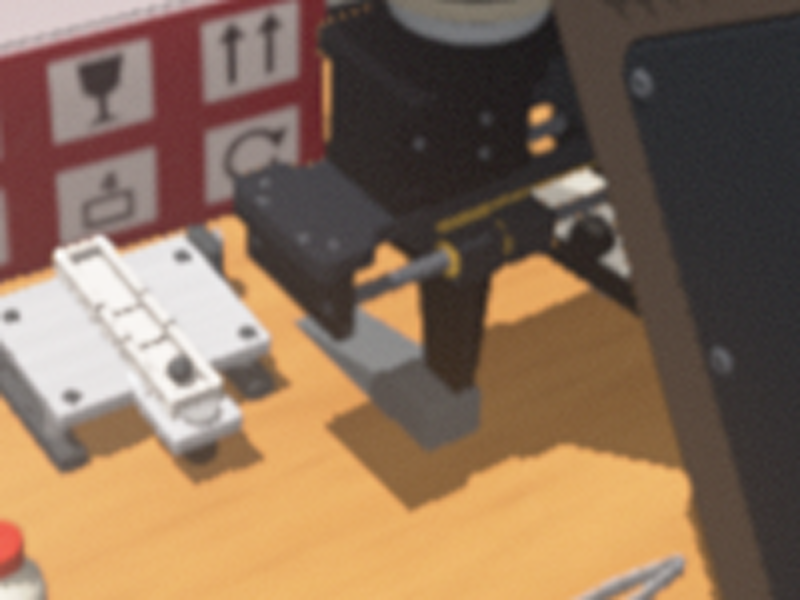

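The scene view shows the finger tips at crop (460,390), resting just on top of the block. The reported TCP z is therefore about 25 mm too low for the real tips. I'll open, go about 22 mm lower while watching the force, and grip.

Call:
move_arm([
  [[0,0,0],[0,0,-0.01],0.5],
  [[0,0,0],[0,0,-0.01],0.5],
  [[0,0,0],[0,0,-0.01],0.5],
  [[0,0,0],[0,0,-0.01],0.5],
  [[0,0,0],[0,0,-0.01],0.5],
])

```text
t: 8.07
eef_pos: [480.2, 74.3, 13.0]
tcp_rot: [3.142, 0.003, -0.001]
ft_force: [-0.5, 0.2, 0.3]
opening: 0.472
grip_force: 0.0
```

Call:
move_arm([
  [[0,0,0],[0,0,0],0.5],
  [[0,0,0],[0,0,0],0.5],
  [[0,0,0],[0,0,0],0.5],
  [[0,0,0],[0,0,0],0.5],
])

```text
t: 8.57
eef_pos: [480.3, 74.3, 13.1]
tcp_rot: [3.141, 0.003, -0.001]
ft_force: [0.8, -0.2, -0.8]
opening: 0.746
grip_force: 0.0
```

Call:
move_arm([
  [[0,0,0],[0.002,0,0.006],0.5],
  [[0,0,0],[0.002,0,0.012],0.5],
  [[0,0,0],[0.002,0,0.018],0.5],
  [[0,0,0],[0.002,0,0.022],0.5],
  [[0,0,0],[0.002,0,0.024],0.5],
])

```text
t: 9.2
eef_pos: [482.1, 74.3, -11.3]
tcp_rot: [3.141, 0.003, -0.001]
ft_force: [-0.6, -0.6, 0.1]
opening: 0.752
grip_force: 0.0
```

Call:
move_arm([
  [[0,0.15,0],[0,0,0.003],0.5],
  [[0,0.15,0],[0,0,0.006],0.5],
  [[0,0.15,0],[0,0,0.008],0.5],
  [[0,0.15,0],[0,0,0.008],-1],
  [[0,0.15,0],[0,0,0.008],-1],
])

```text
t: 9.82
eef_pos: [482.3, 74.3, -18.8]
tcp_rot: [3.141, -0.0, -0.001]
ft_force: [0.0, -0.2, 0.8]
opening: 0.595
grip_force: 0.0
```

Call:
move_arm([
  [[0,0,0],[0,0,0],-1],
  [[0,0,0],[0,0,0],-1],
  [[0,0,0],[0,0,0],-1],
  [[0,0,0],[0,0,0],-1],
])

```text
t: 10.32
eef_pos: [482.2, 74.3, -18.9]
tcp_rot: [3.142, -0.0, -0.001]
ft_force: [-0.3, -0.1, 0.9]
opening: 0.313
grip_force: 30.0
```

Gripped at 30 N. Next I'll lift, move back and left in front of the nose, and look again.

Call:
move_arm([
  [[0,0,0],[0,0,-0.01],-1],
  [[0,0,0],[-0.01,0,-0.02],-1],
  [[0,0,0],[-0.04,0,-0.02],-1],
  [[0,0,0],[-0.07,0,-0.02],-1],
  [[0,0,0],[-0.085,-0.01,-0.02],-1],
])

```text
t: 10.95
eef_pos: [395.6, 84.4, 1.7]
tcp_rot: [3.141, 0.0, -0.001]
ft_force: [1.0, -0.4, -1.4]
opening: 0.314
grip_force: 30.0
```

Call:
move_arm([
  [[0,0,0],[-0.002,-0.02,0],-1],
  [[0,0,0],[-0.002,-0.045,0],-1],
  [[0,0,0],[-0.002,-0.07,0],-1],
  [[0,0,0],[-0.002,-0.088,0],-1],
  [[0,0,0],[-0.002,-0.09,0],-1],
])

```text
t: 11.58
eef_pos: [395.4, 175.6, 1.4]
tcp_rot: [-3.141, -0.001, 0.001]
ft_force: [0.4, -0.7, -1.3]
opening: 0.313
grip_force: 30.0
```

Run:
```python
from h import *
np.set_printoptions(precision=1,suppress=True)
c=eyes.read_camera("wrist");save("w4.png",c["img"]);s=readout.state();print(s["eef_pos"],s["tcp_rot"],s["opening"],s["grip_force"])
for n in ["shim","level_table","level_mid","ball"]:
    for r in eyes.cut_out(c,n)[:1]: print(n,r["score"],np.array(r["uv"]),[wat(c,r["uv"],z) for z in (0,46)])
```

```text
[395.3 175.    1.3] [-3.1 -0.   0. ] 0.3114757113969268 29.99922389164567
level_table 0.88 [321.5  21.8] [array([533. , 177.7,   0. ]), array([518.5, 177.3,  46. ])]
level_mid 0.93 [325.   25.3] [array([530.9, 175.8,   0. ]), array([516.9, 175.8,  46. ])]
```

View pics/w4.png

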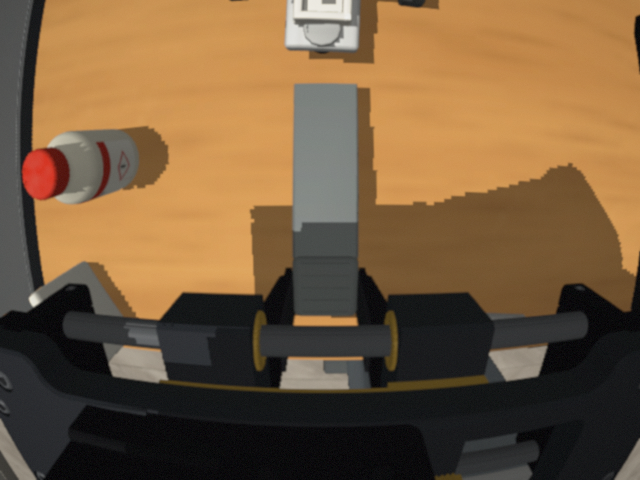

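Run:
```python
from h import *
np.set_printoptions(precision=1,suppress=True)
c=eyes.read_camera("wrist")
for uv,z in [((286,46),30),((359,46),30),((322,51),6),((326,85),23),((294,85),22),((358,85),22)]: print(uv,wat(c,uv,z))
t=eyes.read_camera("top")
for n in ["level_table","level_frame"]:
    r=eyes.cut_out(t,n)[0];k=cv2.findNonZero(r["mask"].astype(np.uint8))[:,0]
    for v in range(k[:,1].min(),k[:,1].max()+1,5):
        u=k[k[:,1]==v,0];print(n,v,at(t,(u.min()-.5,v),38)[:2],at(t,(u.max()+.5,v),38)[:2])
# white channel brightness
g=t["img"].min(axis=2).astype(int)
for v in range(197,250,5):
    u=np.where(g[v,255:295]>190)[0]+255
    if len(u): print(v,u.min(),u.max(),at(t,(u.mean(),v),48)[:2])
```

```text
(286, 46) [511.6 191.7  30. ]
(359, 46) [511.5 158.2  30. ]
(322, 51) [514.3 175.4   6. ]
(326, 85) [493.4 173.4  23. ]
(294, 85) [493.7 188.7  22. ]
(358, 85) [493.7 158.1  22. ]
level_table 194 [634.8 181.7] [634.8 168.6]
level_table 199 [623.6 225.3] [624.  122.6]
level_table 204 [612.6 225.1] [613.  122.5]
level_table 209 [601.6 225. ] [602.  120.2]
level_table 214 [590.6 224.8] [591.  122.3]
level_table 219 [579.6 226.9] [580.1 122.2]
level_table 224 [568.6 226.7] [569.1 124.3]
level_table 229 [557.7 226.6] [558.2 122.1]
level_table 234 [546.9 193.8] [547.2 126.4]
level_table 239 [536.  191.5] [536.2 158.9]
level_table 244 [525.1 191.4] [525.3 158.8]
level_table 249 [514.2 191.3] [514.4 160.9]
level_frame 192 [639.  236.4] [639.  227.7]
level_frame 197 [627.9 240.6] [628.5 105.1]
level_frame 202 [616.9 238.3] [617.5 105. ]
level_frame 207 [606. 225.] [606.4 118.1]
level_frame 212 [595.  224.9] [595.5 118. ]
level_frame 217 [584.  226.9] [584.5 117.9]
level_frame 222 [573.  226.8] [573.5 120. ]
level_frame 227 [562.1 226.7] [562.6 119.9]
level_frame 232 [551.2 224.3] [551.6 119.9]
level_frame 237 [540.4 191.6] [540.5 158.9]
level_frame 242 [529.5 191.4] [529.6 161. ]
level_frame 247 [518.6 193.5] [518.8 158.7]
```

The nose is centred at y 175 (px 322,46) and the shim at y 173.4 (px 326,85), with its tip 18 mm short of the nose. I'll shift 1.5 mm left, turn 0.6° and lower.

Call:
move_arm([
  [[0,0,0.6],[0,-0.0015,0.008],-1],
  [[0,0,0.6],[0,-0.0015,0.016],-1],
  [[0,0,0.6],[0,-0.0015,0.018],-1],
  [[0,0,0.6],[0,-0.0015,0.0195],-1],
  [[0,0,0.6],[0,-0.0015,0.02],-1],
])

```text
t: 12.65
eef_pos: [395.2, 175.8, -18.9]
tcp_rot: [3.141, 0.0, -0.011]
ft_force: [-0.8, -0.4, 6.7]
opening: 0.316
grip_force: 30.0
```

```bash
cat > lv.py <<'E'
from h import *
np.set_printoptions(precision=1,suppress=True)
s=readout.state();print(s["t"],s["eef_pos"],s["tcp_rot"].round(3),s["ft_force"],s["moment"],s["opening"])
for n in ["top","scene"]:
    c=eyes.read_camera(n)
    r=eyes.cut_out(c,"ball")
    if r: m=r[0]["mask"];print(n,r[0]["score"],m.sum(),np.array(r[0]["uv"]),at(c,r[0]["uv"],47+0*8))
    if n=="scene": I=c["img"][225:305,200:300]
    else: J=c["img"][190:255,245:300]
save("lv.png",np.hstack([cv2.resize(J,(400,473),interpolation=2),np.pad(cv2.resize(I,(400,320),interpolation=2),((0,153),(0,0),(0,0)))]))
# predicted pixels of ball for readings along the axis
c=eyes.read_camera("scene")
E
python3 lv.py
```

```text
12.65 [395.2 175.8 -18.9] [ 3.1  0.  -0. ] [-0.8 -0.4  6.7] [-0.1  0.2  0. ] 0.31556615000689076
scene 0.2 2047 [250.5 264.6] [563.9 188.5  47. ]
```

Call:
move_arm([
  [[0,0,0],[0.006,0,-0.0005],-1],
  [[0,0,0],[0.012,0,-0.0005],-1],
  [[0,0,0],[0.018,0,-0.0005],-1],
  [[0,0,0],[0.023,0,-0.0005],-1],
  [[0,0,0],[0.026,0,-0.0005],-1],
])

```text
t: 13.52
eef_pos: [421.6, 175.5, -18.4]
tcp_rot: [3.142, -0.0, -0.011]
ft_force: [0.2, -0.3, -1.6]
opening: 0.31
grip_force: 30.0
```

```bash
cat > lv.py <<'E'
from h import *
np.set_printoptions(precision=1,suppress=True)
s=readout.state();print(s["t"],s["eef_pos"],s["tcp_rot"].round(3),s["ft_force"],s["moment"],s["opening"])
X=np.arange(516,634,3.)
for n in ["top","scene"]:
    c=eyes.read_camera(n);g=c["img"].mean(axis=2).astype(np.float32)
    p=np.array([px(c,(x,174.4-.012*(x-576),48-(576-x)*.0)) for x in X],np.float32)
    v=np.median([cv2.remap(g,p[:,:1]+d,p[:,1:],1)[:,0] for d in (-1,0,1)],axis=0)
    print(n," ".join(f"{int(x-576)}:{int(w)}" for x,w in zip(X,v)))
    if n=="scene": I=c["img"][225:305,200:300]
    else: J=c["img"][190:255,245:300]
save("lv.png",np.hstack([cv2.resize(J,(400,473),interpolation=2),np.pad(cv2.resize(I,(400,320),interpolation=2),((0,153),(0,0),(0,0)))]))
E
python3 lv.py
```

```text
13.525 [421.6 175.5 -18.4] [ 3.1 -0.  -0. ] [ 0.2 -0.3 -1.6] [ 0.   0.  -0.1] 0.31009205417203417
top -60:141 -57:139 -54:147 -51:168 -48:170 -45:161 -42:62 -39:67 -36:68 -33:124 -30:178 -27:182 -24:182 -21:181 -18:181 -15:173 -12:123 -9:150 -6:180 -3:180 0:180 3:181 6:181 9:180 12:142 15:137 18:181 21:181 24:182 27:178 30:173 33:175 36:177 39:181 42:183 45:181 48:180 51:156 54:143 57:167
scene -60:58 -57:59 -54:60 -51:60 -48:59 -45:59 -42:68 -39:98 -36:150 -33:213 -30:237 -27:238 -24:213 -21:178 -18:224 -15:241 -12:242 -9:241 -6:241 -3:243 0:234 3:210 6:216 9:242 12:245 15:245 18:244 21:245 24:245 27:245 30:245 33:245 36:245 39:245 42:239 45:205 48:160 51:167 54:207 57:208
```

The top-camera profile shows the marks at −11.5 and +13.5 and the ball at −39, which is −40 relative to mid, as expected. I'll push gently, with the shim lowered flat.

Call:
move_arm([
  [[0,0,0],[0.002,0,0.0003],-1],
  [[0,0,0],[0.005,0,0.0003],-1],
  [[0,0,0],[0.008,0,0.0003],-1],
  [[0,0,0],[0.01,0,0.0003],-1],
  [[0,0,0],[0.012,0,0.0003],-1],
])

```text
t: 14.25
eef_pos: [432.9, 175.3, -18.8]
tcp_rot: [3.141, 0.001, -0.011]
ft_force: [-3.4, -0.1, -0.6]
opening: 0.315
grip_force: 30.0
```

Call:
move_arm([
  [[0,0,0],[0.002,0,0],-1],
  [[0,0,0],[0.004,0,0],-1],
  [[0,0,0],[0.006,0,0],-1],
  [[0,0,0],[0.008,0,0],-1],
  [[0,0,0],[0.01,0,0],-1],
])

```text
t: 14.88
eef_pos: [442.9, 175.2, -18.8]
tcp_rot: [3.141, 0.001, -0.011]
ft_force: [-5.2, -0.1, -0.0]
opening: 0.311
grip_force: 30.0
```

```bash
python3 lv.py | grep -v scene
```

```text
14.875 [442.9 175.2 -18.8] [ 3.1  0.  -0. ] [-5.2 -0.1 -0. ] [-0.  1.  0.] 0.311387916730069
top -60:141 -57:142 -54:150 -51:171 -48:172 -45:161 -42:61 -39:67 -36:67 -33:126 -30:179 -27:182 -24:183 -21:182 -18:182 -15:174 -12:125 -9:152 -6:183 -3:183 0:181 3:181 6:183 9:183 12:145 15:140 18:182 21:182 24:183 27:180 30:176 33:175 36:179 39:183 42:183 45:182 48:183 51:157 54:144 57:169
```

Call:
move_arm([
  [[0,0,0],[0.0015,0,0],-1],
  [[0,0,0],[0.003,0,0],-1],
  [[0,0,0],[0.0045,0,0],-1],
  [[0,0,0],[0.006,0,0],-1],
  [[0,0,0],[0.008,0,0],-1],
])

```text
t: 15.6
eef_pos: [450.7, 175.1, -18.8]
tcp_rot: [3.141, 0.001, -0.011]
ft_force: [-5.6, 1.0, -0.5]
opening: 0.316
grip_force: 30.0
```

```bash
cat >> lv.py <<'E'
E
sed -i 's/^    print(n," ".*$/    if n=="top": k=v<105; print("ball", (X[k]*(180-v[k])).sum()\/(180-v[k]).sum()-577 if k.any() else None, X[k]-577)/' lv.py; python3 lv.py
```

```text
15.6 [450.7 175.1 -18.8] [ 3.1  0.  -0. ] [-5.6  1.  -0.5] [ 0.   1.1 -0. ] 0.3161518359527924
ball -35.48616629306616 [-40. -37. -34. -31.]
```

Call:
move_arm([
  [[0,0,0],[0.0015,0,0],-1],
  [[0,0,0],[0.003,0,0],-1],
  [[0,0,0],[0.0045,0,0],-1],
  [[0,0,0],[0.006,0,0],-1],
  [[0,0,0],[0.006,0,0],-1],
])

```text
t: 16.32
eef_pos: [457.4, 175.1, -18.7]
tcp_rot: [3.142, -0.0, -0.011]
ft_force: [-2.6, -0.3, -2.2]
opening: 0.311
grip_force: 30.0
```

Call:
move_arm([
  [[0,0,0],[0,0,0],-1],
  [[0,0,0],[0,0,0],-1],
  [[0,0,0],[0,0,0],-1],
  [[0,0,0],[0,0,0],-1],
  [[0,0,0],[0,0,0],-1],
])

```text
t: 16.95
eef_pos: [457.4, 175.1, -18.7]
tcp_rot: [3.142, -0.0, -0.011]
ft_force: [-2.3, -0.4, -2.2]
opening: 0.315
grip_force: 30.0
```

Call:
move_arm([
  [[0,0,0],[0,0,0],-1],
  [[0,0,0],[0,0,0],-1],
  [[0,0,0],[0,0,0],-1],
  [[0,0,0],[0,0,0],-1],
  [[0,0,0],[0,0,0],-1],
])

```text
t: 17.58
eef_pos: [457.4, 175.1, -18.7]
tcp_rot: [3.142, -0.0, -0.011]
ft_force: [-0.7, -0.1, -2.6]
opening: 0.309
grip_force: 30.0
```

```bash
python3 lv.py
```

```text
17.575 [457.4 175.1 -18.7] [ 3.1 -0.  -0. ] [-0.7 -0.1 -2.6] [-0.1  0.3 -0. ] 0.3087640895187169
ball -33.09175218679502 [-61. -58. -55. -10.  -7.  -4.]
```

Call:
move_arm([
  [[0,0,0],[0.001,0,0],-1],
  [[0,0,0],[0.002,0,0],-1],
  [[0,0,0],[0.003,0,0],-1],
  [[0,0,0],[0.003,0,0],-1],
  [[0,0,0],[0.003,0,0],-1],
])

```text
t: 18.3
eef_pos: [460.3, 175.1, -18.7]
tcp_rot: [3.142, -0.0, -0.011]
ft_force: [-3.7, 0.1, -2.3]
opening: 0.313
grip_force: 30.0
```

Call:
move_arm([
  [[0,0,0],[0,0,0],-1],
  [[0,0,0],[0,0,0],-1],
  [[0,0,0],[0,0,0],-1],
  [[0,0,0],[0,0,0],-1],
  [[0,0,0],[0,0,0],-1],
])

```text
t: 18.92
eef_pos: [460.3, 175.1, -18.7]
tcp_rot: [3.141, -0.0, -0.011]
ft_force: [-3.8, -0.6, -2.3]
opening: 0.309
grip_force: 30.0
```

Call:
move_arm([
  [[0,0,0],[0,0,0],-1],
  [[0,0,0],[0,0,0],-1],
  [[0,0,0],[0,0,0],-1],
  [[0,0,0],[0,0,0],-1],
  [[0,0,0],[0,0,0],-1],
])

```text
t: 19.55
eef_pos: [460.3, 175.1, -18.7]
tcp_rot: [3.142, -0.0, -0.011]
ft_force: [-3.0, 0.6, -2.4]
opening: 0.31
grip_force: 30.0
```

```bash
sed -i 's/^    if n=="scene": I=/    print(n," ".join(f"{int(x-577)}:{int(w)}" for x,w in zip(X,v)))\n&/' lv.py; python3 lv.py
```

```text
19.55 [460.3 175.1 -18.7] [ 3.1 -0.  -0. ] [-3.   0.6 -2.4] [-0.1  0.7  0. ] 0.3104330693695257
ball -31.77478214759401 [-61. -58. -55. -52.  -7.  -4.  -1.   2.]
top -61:51 -58:49 -55:46 -52:79 -49:159 -46:183 -43:182 -40:182 -37:184 -34:182 -31:182 -28:182 -25:184 -22:182 -19:183 -16:181 -13:145 -10:114 -7:82 -4:63 -1:69 2:83 5:157 8:182 11:144 14:121 17:181 20:182 23:182 26:181 29:182 32:181 35:182 38:181 41:181 44:180 47:181 50:174 53:140 56:160
scene -61:54 -58:56 -55:55 -52:52 -49:52 -46:54 -43:52 -40:54 -37:55 -34:53 -31:53 -28:53 -25:53 -22:52 -19:53 -16:52 -13:53 -10:53 -7:54 -4:54 -1:57 2:77 5:138 8:221 11:244 14:244 17:244 20:244 23:244 26:244 29:244 32:244 35:244 38:244 41:236 44:197 47:159 50:166 53:210 56:221
```

Call:
move_arm([
  [[0,0,0],[0.001,0,0.0001],-1],
  [[0,0,0],[0.0018,0,0.0002],-1],
  [[0,0,0],[0.0018,0,0.0002],-1],
  [[0,0,0],[0.0018,0,0.0002],-1],
  [[0,0,0],[0.0018,0,0.0002],-1],
])

```text
t: 20.27
eef_pos: [461.6, 175.1, -18.9]
tcp_rot: [3.141, 0.001, -0.011]
ft_force: [-6.0, 0.1, 0.8]
opening: 0.314
grip_force: 30.0
```

Call:
move_arm([
  [[0,0,0],[0,0,0],0],
  [[0,0,0],[0,0,0],0],
  [[0,0,0],[0,0,0],0],
  [[0,0,0],[0,0,0],0],
  [[0,0,0],[0,0,0],0],
])

```text
t: 20.9
eef_pos: [462.2, 175.1, -18.9]
tcp_rot: [3.142, -0.0, -0.011]
ft_force: [-0.7, 0.2, -0.2]
opening: 0.499
grip_force: 0.0
```

Call:
move_arm([
  [[0,0,0],[0,0,0],0],
  [[0,0,0],[0,0,0],0],
  [[0,0,0],[0,0,0],0],
  [[0,0,0],[0,0,0],0],
  [[0,0,0],[0,0,0],0],
])

```text
t: 21.52
eef_pos: [462.0, 175.1, -18.9]
tcp_rot: [3.141, 0.0, -0.011]
ft_force: [-0.1, 0.6, 0.2]
opening: 0.5
grip_force: 0.0
```

```bash
python3 lv.py | grep -v scene
```

```text
21.525 [462.  175.1 -18.9] [ 3.1  0.  -0. ] [-0.1  0.6  0.2] [0.  0.1 0. ] 0.5002269732728314
ball -33.92570809097367 [-61. -58. -55. -52.  -1.   2.   5.]
top -61:52 -58:51 -55:49 -52:54 -49:121 -46:182 -43:182 -40:181 -37:181 -34:182 -31:180 -28:182 -25:183 -22:181 -19:182 -16:181 -13:147 -10:132 -7:182 -4:127 -1:65 2:71 5:79 8:152 11:144 14:121 17:180 20:181 23:181 26:180 29:181 32:182 35:181 38:180 41:181 44:181 47:181 50:178 53:144 56:157
```

The ball rests about 1 mm from the middle. I'll back away and rise clear.

Call:
move_arm([
  [[0,0,0],[-0.01,0,0],0],
  [[0,0,0],[-0.025,0,0],0],
  [[0,0,0],[-0.045,0,0],0],
  [[0,0,0],[-0.055,0,-0.02],0],
  [[0,0,0],[-0.055,0,-0.06],0],
])

```text
t: 22.25
eef_pos: [404.4, 175.4, 40.8]
tcp_rot: [3.14, 0.004, -0.01]
ft_force: [1.0, 0.3, 0.8]
opening: 0.5
grip_force: 0.0
```

Call:
move_arm([
  [[0,0,0],[0,0,-0.04],0],
  [[0,0,0],[0,0,-0.09],0],
  [[0,0,0],[0,0,-0.12],0],
  [[0,0,0],[0,0,-0.12],0],
  [[0,0,0],[0,0,-0.12],0],
])

```text
t: 22.88
eef_pos: [406.0, 175.6, 160.3]
tcp_rot: [3.141, 0.001, -0.011]
ft_force: [-0.1, 0.0, 0.5]
opening: 0.5
grip_force: 0.0
```

```bash
python3 lv.py | grep -v scene
```

```text
22.875 [406.  175.6 160.3] [ 3.1  0.  -0. ] [-0.1  0.   0.5] [0.1 0.  0. ] 0.499713129973946
ball 1.8840945389289345 [-1.  2.  5.]
top -61:137 -58:129 -55:112 -52:166 -49:166 -46:173 -43:173 -40:174 -37:174 -34:174 -31:174 -28:172 -25:174 -22:173 -19:174 -16:173 -13:142 -10:128 -7:174 -4:121 -1:63 2:67 5:76 8:145 11:138 14:116 17:172 20:172 23:172 26:173 29:173 32:173 35:173 38:173 41:172 44:171 47:173 50:172 53:135 56:152
```

View pics/lv.png

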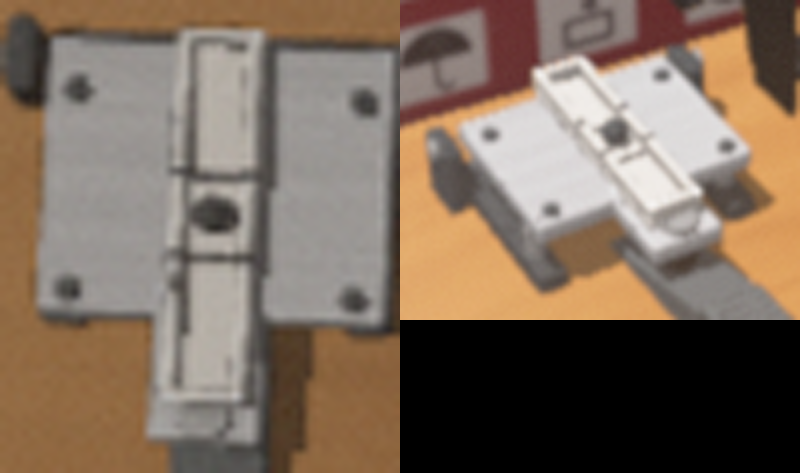

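The ball sits at crop (213,215), midway between the marks at rows 172 and 257. The shim is under the foot and the robot is clear.

```bash
python3 -c "
from cell import env
print(env.job_done())"
```

```text
the job is handed in; nothing more can be done
None
```

The job is handed in: the shim is carrying the front foot, the ball was at rest about 1 mm from the middle of the marks in the last picture, and the gripper is open and clear; no other object was touched that I could tell.

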